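Charge a drying chamber and hold the humidity probe in its guide

ROBOT

A 6-joint arm with a two-finger parallel gripper is mounted at the origin on the work surface. World frame = base frame: x ahead of the robot, y to its left, z up, the work surface at z = 0. Lengths are in m, angles in rad, forces in N, time in s.
With the tool pointing down it reaches from about 0.35 to 0.85 m from the base axis. Payload 8.1 kg.
Tool frame: the origin (TCP) lies at the centre of the arm's flange, where the gripper is bolted on; the fingertips stand 186 mm ahead of it and the grasp point (between the pads) lies 167 mm ahead of it; z points along the fingers, y is the direction in which the jaws open and shut (so a half turn about z gives the same grasp; the last joint's range is limited). The gripper opens to 93 mm and grips with 3 to 60 N. Pads are 15 mm wide; open, the fingers measure 128 mm over their backs; the gripper's body (75 mm by 188 mm) begins 65 mm behind the grasp point.
Start: joints at [-1.255, 0.13, 1.488, -0, 1.523, -0.085], TCP at [0.234, -0.552, 0.405] pointing down, gripper open.
Joint ranges: [-2.96, 2.96], [-0.89, 2.26], [0.02, 2.5], [-1.34, 4.48], [0, 2.73], [-2.66, 2.66]. Speed limits (rad/s): [2.39, 2.39, 2.79, 3.14, 3.14, 3.14].

INTERFACE

Orientations are given as a rotation vector (axis times angle).
In Python, from plant import robot, viewer, order gives the robot as it stands.
- The arm moves only by the tool apply_moves, never from a script. Its argument "deltas" is a list of rows, each a list of 3 entries, a list of its own where there are three numbers: the finger opening in mm, from 0 to 93, then the shift along the tool's x, y, z in mm, then the turn about the tool's z in rad. In form: [[grip, [dx, dy, dz], yaw], ...]. A call has 1 to 5 rows; each row shifts and turns the commanded pose from where the row before left it, along the tool's axes as they then stand; what a row does not reach is not made up. A row lasts 1/8 s, in which the tool goes at most 62.5 mm and 10.7 degrees, less where a joint would pass 70% of its speed; a pose out of reach is approached as far as the arm can. A call is refused whole if a number of a shift passes 62.5 or a number of a turn 0.188, either way. A call with a gripper value outside its range is refused whole. The fingers move at their own pace and stop on an object; "grip_force" is the grip in N (left out, the last holds). Time passes only in rows, so rows that do not move let the fingers close. It gives the time, the measured TCP pose, the force and the opening at its end, in the units of the state.
- robot.read_state(): the state, without advancing time (a new reading comes with each control period).
- viewer.read_camera(name): name is "scene" or "top" or "wrist"; returns the picture (400x640x3 uint8, blue, green, red); there is no depth.
- viewer.get_calibration(name): a dict with "fx", "fy", "cx", "cy" (pixels), "R" (3x3) and "t" (3): a world point X has camera coordinates R X + t. Camera axes: x right, y down, z forward; pixel columns grow to the right and rows downward; lengths in m; the calibration is good to about 2 mm. A picture is of the moment at which its call begins: read the wrist's pose just before it. get_calibration takes no time and is no camera call; for the wrist camera it gives the pose at the moment of the call.
- order.close_job(): hands the job in, once; it reports no verdict.
The state is a dict: "t": time; "q": joint angles; "dq": joint speeds; "joint_torque": joint torques, N m; "tool_pos": TCP position; "orientation": TCP orientation; "force": force on the tool from outside, world axes, zero at the start; "wrist_torque": the same for the moment, N m; "opening": finger opening in m.
Only numpy, scipy, OpenCV 4.12 (cv2) and the standard library are available. Lean on these libraries where they do the work, as an engineer would, in place of code of your own. Each camera call takes 0.05 s, during which the arm holds its last target. There are 200 camera calls.

TASK

Lift the red bar of the hinged aluminium tray to tip the tray, so that all three orange desiccant tablets slide off into the white drying chamber. Then take the humidity probe out of its grey stand and lower it, upright, through the blue guide on the chamber without it ever touching the guide or chamber, until its orange band is level with the guide's rim. Finish while holding the probe still there, centred in the hole and hanging from the gripper alone; leave everything else on the bench where it is.

Things in the scene. Friction and masses are not known exactly. Their poses are not given: they have to be found in the camera images.
- station: drying station, fixed; mm in its own axes, origin on the bench, z up. White chamber x -65 to 65, y -130 to 50, walls 6 thick, 100 high, inner floor at 6. Open mouth y -48 to 44; y -126 to -50 is covered by a grey deck (top at 100) with the blue guide; a baffle at y -50 stands up to 146. The tray is hinged over the +y wall and reaches out to +y (to y 145; red bar at y 175), resting on a post
- tray (a joint): tray hinge, rad: 0 level (at the start), grows as the red-bar end is lifted, stop at 1.4. Stiff friction hinge: 3 to 5 N upward at the bar lifts it; it stays where it is left (tipped well up, its bar is 270 mm above the bench and in the way of things carried over). Tray floor 112 mm wide, 110 mm long from the hinge, rims 20 mm high on three sides, open at the hinge end; the tablets slide off at 0.4 to 0.8 rad
- tray_bar (a point): middle of the tray's red handle bar: round, 10 mm thick, 84 mm long, parallel to the hinge (the station's x), on a thin arm at each end. Tray level: 140 mm horizontally from the hinge towards the station's +y, 146 mm above the bench (40 above the hinge), 30 mm beyond the tray's closed end, 20 mm above its rim. The bar can turn between the fingers. The point's axes tilt with the tray
- tray_hinge (a point): middle of the tray's hinge axis, 106 mm above the bench; the axis runs along the station's x
- guide_mouth (a point): centre of the guide's upper rim, 125 mm above the bench, at x 0, y -92 of the station. The blue guide is an upright collar, 48 mm outside, with a round hole 30 mm across that goes straight down 35 mm (through collar and deck) into the hollow chamber; z up
- probe: the humidity probe, 100 to 160 g, 210 mm long, upright in its stand at the start. Steel rod 12 mm across and 140 mm long with a white tip, then a round black grip 26 mm across and 70 mm long at the top (140 to 210 mm above the tip). Origin: centre of the lower end; z points up along the probe
- probe_tip (a point): centre of the lower end of the probe
- probe_band (a point): middle of the 20 mm tall orange band on the rod, 65 mm above the tip; level with the guide's rim when lowered fully
- stand: grey block, fixed, 60 x 60 mm, 50 mm high, with an upright through hole 14 mm across in its middle in which the probe stands, its tip on the bench. It stands either left or right of the station. Origin: centre of the underside
- tablet_a: one of three round orange desiccant tablets, 22 mm across, 16 mm high, 15 g, lying on the tray at the start. Origin: centre of its underside
- tablet_b: one of three round orange desiccant tablets, 22 mm across, 16 mm high, 15 g, lying on the tray at the start. Origin: centre of its underside
- tablet_c: one of three round orange desiccant tablets, 22 mm across, 16 mm high, 15 g, lying on the tray at the start. Origin: centre of its underside
- bullet_camera: white bullet camera on a black round foot (70 mm), 108 mm high, 125 mm long, loose; stands on the side of the station where the stand is not; leave alone. Origin: centre of the foot
- tester: yellow hand-held network tester lying flat, 150 x 70 x 30 mm, far left; leave alone. Origin: centre of the underside
- converter: small black box, 80 x 110 x 30 mm, far right; leave alone. Origin: centre of the underside
- screwdriver: yellow-handled screwdriver lying at the near left; leave alone. Origin: its underside
- mug: blue mug, about 80 mm across, 90 mm high, near right; leave alone. Origin: centre of the underside

How it is judged:
By the outcome, as a careful person would: the job done as asked, in the order asked, and still so for the second after the job is handed in, while the arm keeps its last pose, push and grip.
It also fails if it takes over 66 s, if anything falls off the work surface, if the arm or the gripper's body presses on something with over 40 N, if the wrist force passes 120 N, or if a joint passes its speed limit or range.

## Working session

There is one attempt and no reset: what is moved stays moved. The work goes in short steps, Python scripts to look and compute and a tool call to move; the robot and the scene stay as the last step left them, time stands still between calls to the robot, and variables do not carry over. Pictures are saved under pics/ and viewed, about 8 in all and at most 12, crops included, and the job is handed in when it is done.

Besides the shell and the picture viewer there is one more tool, called after ">>>" by a JSON object that holds its "op" and its "data". apply_moves: Moves the arm, as the interface text tells. Its arguments: {"type":"object","properties":{"deltas":{"type":"array"},"grip_force":{"type":"number"}},"required":["deltas"]}

```bash
mkdir -p pics; python3 - <<'E'
from plant import robot, viewer
import cv2,numpy as np
s=robot.read_state(); print(s['t'],s['tool_pos'],s['orientation'],s['opening'])
for n in('scene','top'):
    im=viewer.read_camera(n); cv2.imwrite(f'pics/{n}0.png',im)
    c=viewer.get_calibration(n); print(n,{k:np.round(v,4).tolist() for k,v in c.items()})
E
```

```text
0.0 [ 0.23403556 -0.55222736  0.40369063] [-3.07694693e+00 -6.24975658e-01  3.15372816e-04] 0.0930408258323005
scene {'fx': 430.6502, 'fy': 430.6502, 'cx': 322.584, 'cy': 196.2417, 'R': [[-0.4752, 0.8799, -0.0055], [0.593, 0.3157, -0.7407], [-0.65, -0.3552, -0.6718]], 't': [0.2437, -0.2231, 1.3877]}
top {'fx': 480.4923, 'fy': 480.4923, 'cx': 322.5979, 'cy': 205.0355, 'R': [[-0.0155, -0.9998, 0.0079], [-0.983, 0.0138, -0.1832], [0.183, -0.0106, -0.983]], 't': [0.0104, 0.5295, 1.3669]}
```

View pics/scene0.png

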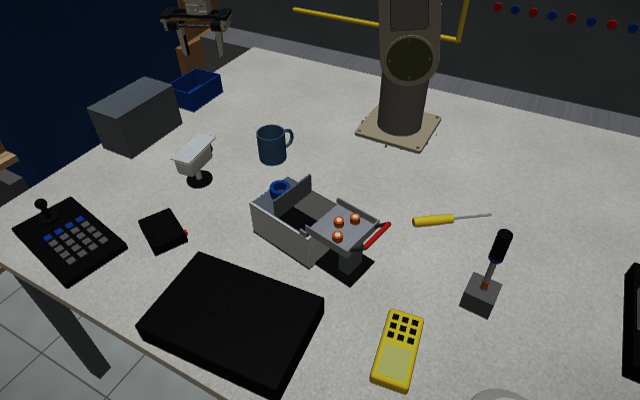

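View pics/top0.png

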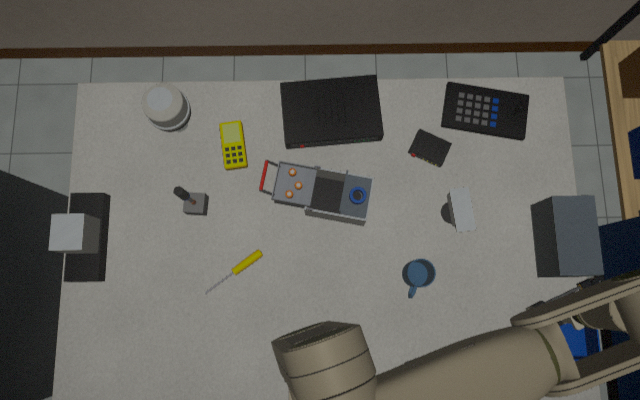

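```bash
python3 - <<'E'
import cv2,numpy as np
a=cv2.imread('pics/top0.png')
z=lambda im,x,y,w,h,k:cv2.resize(im[y:y+h,x:x+w],None,fx=k,fy=k,interpolation=cv2.INTER_CUBIC)
A=z(a,250,150,130,80,6) #780x480
cv2.imwrite('pics/c1.png',np.clip(A*1.4,0,255).astype(np.uint8))
b=cv2.imread('pics/scene0.png')
B=np.hstack([z(a,165,175,60,50,6),z(b,450,220,70,100,3)[:300]]) 
C=z(b,240,165,155,120,5)[:,:]
cv2.imwrite('pics/c2.png',np.clip(B*1.4,0,255).astype(np.uint8))
E
```

```text
(no output)
```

View pics/c1.png

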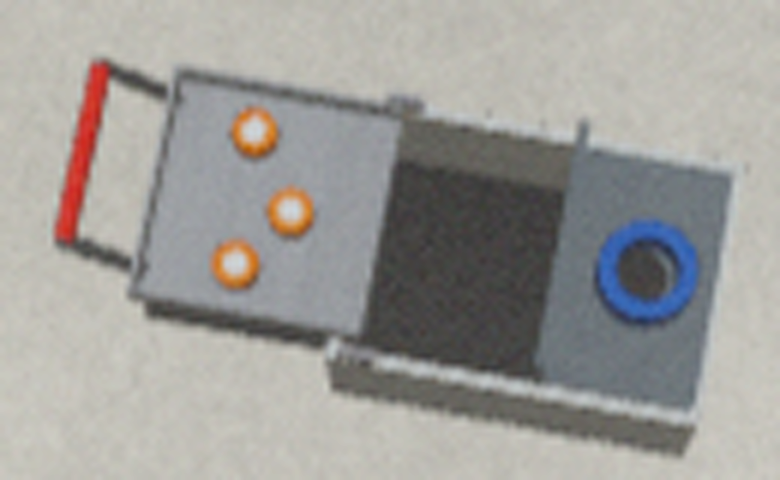

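View pics/c2.png

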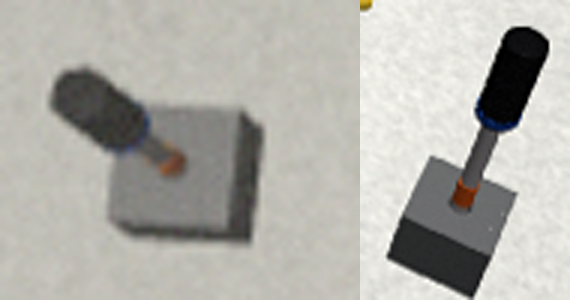

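```bash
cat > h.py <<'E'
from plant import robot, viewer
import cv2,numpy as np
from scipy.spatial.transform import Rotation as Ro
def bp(c,u,v,z):
    d=c['R'].T@np.array([(u-c['cx'])/c['fx'],(v-c['cy'])/c['fy'],1]); o=-c['R'].T@c['t']
    return o+d*(z-o[2])/d[2]
def pj(c,X):
    p=c['R']@np.asarray(X)+c['t']; return np.array([c['fx']*p[0]/p[2]+c['cx'],c['fy']*p[1]/p[2]+c['cy']])
E
python3 - <<'E'
from h import *
np.set_printoptions(precision=4,suppress=True)
T=viewer.get_calibration('top');S=viewer.get_calibration('scene')
f=lambda u,v,x,y,k:((u+.5)/k-.5+x,(v+.5)/k-.5+y)
b1=bp(T,*f(99,65,250,150,6),.15);b2=bp(T,*f(66,240,250,150,6),.15)
g=bp(T,*f(648,271,250,150,6),.124)
m=(b1+b2)/2;print('bar',b1,b2,m,np.linalg.norm(b1-b2),'guide',g)
d=(m-g)[:2];print('len(267)',np.linalg.norm(d),'dir',d/np.linalg.norm(d), 'barperp',(b1-b2)[:2]/np.linalg.norm(b1-b2))
print('deck corner',bp(T,*f(735,172,250,150,6),.1),bp(T,*f(694,415,250,150,6),.1))
print('stand top',bp(T,*f(178,166,165,175,6),.05),'band',bp(T,*f(172,162,165,175,6),.06),'griptop',bp(T,*f(80,95,165,175,6),.21))
print('scene stand',bp(S,*f(462,205,330,220,3),.05) , 'top',bp(S,*f(524,42,330,220,3),.21))
cs=np.mean([bp(S,*f(u-360,v,450,220,3),.05) for u,v in((432,157),(517,193),(487,256),(400,218))],0);print(cs)
print('scene top',bp(S,*f(164,42,450,220,3),.21),'hole',bp(S,*f(102,207,450,220,3),.05))
s=robot.read_state();R=Ro.from_rotvec(s['orientation']).as_matrix();print(R)
E
```

```text
bar [0.639  0.1587 0.15  ] [0.5563 0.1732 0.15  ] [0.5977 0.166  0.15  ] 0.08399335475640256 guide [ 0.5435 -0.0951  0.124 ]
len(267) 0.26656412477697 dir [0.2032 0.9791] barperp [ 0.9848 -0.1737]
deck corner [ 0.5963 -0.1401  0.1   ] [ 0.479  -0.1168  0.1   ]
stand top [0.543  0.3799 0.05  ] band [0.5431 0.3802 0.06  ] griptop [0.5438 0.3818 0.21  ]
scene stand [0.5443 0.3845 0.05  ] top [0.546  0.3819 0.21  ]
[0.5454 0.3826 0.05  ]
scene top [0.546  0.3819 0.21  ] hole [0.5459 0.3848 0.05  ]
[[ 0.9208  0.3901 -0.0005]
 [ 0.3901 -0.9208  0.0015]
 [ 0.0001 -0.0016 -1.    ]]
```

>>> {"op": "apply_moves", "data": {"deltas": [[93,[0,0,0],0.15],[93,[0,0,0],0.15],[93,[0,0,0],0.15],[60,[0,0,0],0.147],[40,[15,-50,0],0]]}}

```text
t: 0.72
tool_pos: [0.2575, -0.5073, 0.4036]
orientation: [-3.125, 0.316, 0.002]
force: [0.2, 0.5, 0.9]
opening: 0.0775
```

>>> {"op": "apply_moves", "data": {"deltas": [[40,[15.5,-55,0],0],[40,[15.5,-55,0],0],[40,[15.5,-55,0],0],[40,[15.5,-55,0],0],[40,[15.5,-55,0],0]]}}

```text
t: 1.35
tool_pos: [0.3885, -0.2499, 0.4044]
orientation: [-3.126, 0.308, 0.0]
force: [0.3, 0.3, -0.6]
opening: 0.0403
```

>>> {"op": "apply_moves", "data": {"deltas": [[40,[15.5,-55,0],0],[40,[15.5,-55,0],0],[40,[15.5,-55,0],0],[40,[15.5,-55,0],0],[40,[15.5,-55,0],0]]}}

```text
t: 1.98
tool_pos: [0.5182, 0.0048, 0.4045]
orientation: [3.126, -0.307, -0.0]
force: [0.6, -1.1, 0.1]
opening: 0.0404
```

>>> {"op": "apply_moves", "data": {"deltas": [[36,[15.5,-58,0],0],[36,[15.5,-58,0],0],[36,[15.5,-59,0],0],[36,[0,0,0],0],[36,[0,0,0],0]]}}

```text
t: 2.6
tool_pos: [0.5973, 0.1654, 0.4039]
orientation: [3.126, -0.306, -0.002]
force: [-0.1, -0.9, -0.3]
opening: 0.0359
```

```bash
cat >> h.py <<'E'
np.set_printoptions(precision=4,suppress=True)
def to(X,ang=None):
    """remaining TCP shift in tool axes (mm) and yaw to bring tool y to world angle (deg, mod 180)"""
    s=robot.read_state();R=Ro.from_rotvec(s['orientation']).as_matrix()
    print('t',round(s['t'],2),'pos',s['tool_pos'],'op',s['opening'],'F',np.array(s['force']),'z',R[:,2])
    print('tool x',R[:2,0],'shift mm',R.T@(np.array(X)-s['tool_pos'])*1e3)
    if ang is not None:
        a=np.degrees(np.arctan2(R[1,1],R[0,1])); d=(ang-a+90)%180-90; print('yaw',-np.radians(d))
E
python3 - <<'E'
from h import *
to([.598,.166,.318],-101.2)
w=viewer.read_camera('wrist');c=viewer.get_calibration('wrist');cv2.imwrite('pics/w1.png',w)
for n,X in dict(bar=[.598,.166,.146],hole=[.5435,-.0951,.125]).items():print(n,pj(c,X))
E
```

```text
t 2.6 pos [0.5973 0.1654 0.4039] op 0.03594640714862724 F [-0.0946 -0.9434 -0.268 ] z [-0.0015 -0.0007 -1.    ]
tool x [ 0.981  -0.1942] shift mm [ 0.6725 -0.7815 85.9086]
yaw 4.307712050709964e-05
bar [315.2007 213.3451]
hole [598.119  208.6846]
```

View pics/w1.png

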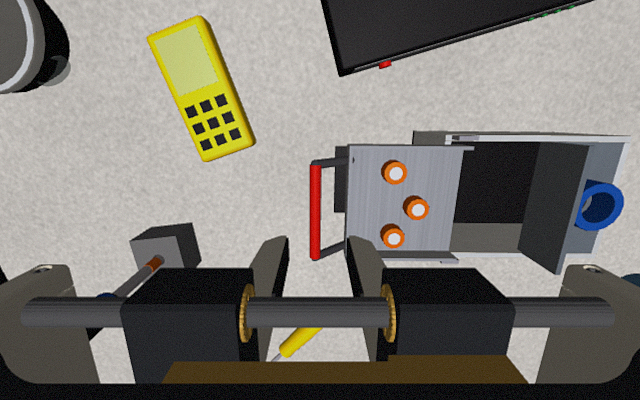

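The bar's middle is at about (315, 211), against a prediction of (315, 213). It is centred between the fingers and parallel to the pads. The blue ring at about (600, 206) also matches its prediction. Next I'll lower and grip.

>>> {"op": "apply_moves", "data": {"deltas": [[36,[0.5,-0.5,30],0],[36,[0,0,30],0],[36,[0,0,26],0],[36,[0,0,0],0],[5,[0,0,0],0]], "grip_force": 12}}

```text
t: 3.28
tool_pos: [0.5984, 0.165, 0.3204]
orientation: [-3.126, 0.31, -0.003]
force: [-0.5, -0.8, 0.2]
opening: 0.03
```

>>> {"op": "apply_moves", "data": {"deltas": [[5,[0,0,0],0],[5,[0,0,0],0],[5,[0,0,0],0]]}}

```text
t: 3.65
tool_pos: [0.5986, 0.1667, 0.3202]
orientation: [-3.124, 0.307, -0.004]
force: [2.3, 4.4, 3.4]
opening: 0.0097
```

```bash
python3 - <<'E'
from h import *
# arc: bar from hinge (14,4)cm, steps in theta
y0,z0=140.,40.
p=None
for th in np.arange(0,1.06,.07):
    q=np.array([y0*np.cos(th)-z0*np.sin(th),y0*np.sin(th)+z0*np.cos(th)])
    if p is not None: print(round(th,2),'tool dy %.1f dz %.1f'%(-(q-p)[0],-(q-p)[1]))
    p=q
to([.598,.166,.318])
E
```

```text
0.07 tool dy 3.1 dz -9.7
0.14 tool dy 3.8 dz -9.5
0.21 tool dy 4.5 dz -9.2
0.28 tool dy 5.1 dz -8.8
0.35 tool dy 5.7 dz -8.4
0.42 tool dy 6.3 dz -8.0
0.49 tool dy 6.8 dz -7.6
0.56 tool dy 7.3 dz -7.1
0.63 tool dy 7.8 dz -6.5
0.7 tool dy 8.2 dz -6.0
0.77 tool dy 8.6 dz -5.4
0.84 tool dy 9.0 dz -4.8
0.91 tool dy 9.3 dz -4.1
0.98 tool dy 9.6 dz -3.5
1.05 tool dy 9.8 dz -2.8
t 3.65 pos [0.5986 0.1667 0.3202] op 0.009676992241152059 F [2.2774 4.4142 3.4076] z [ 0.0028  0.0018 -1.    ]
tool x [ 0.9809 -0.1945] shift mm [-0.4942  0.7682  2.2158]
```

>>> {"op": "apply_moves", "data": {"deltas": [[5,[0,3.1,-9.7],0],[5,[0,3.8,-9.5],0],[5,[0,4.5,-9.2],0],[5,[0,5.1,-8.8],0],[5,[0,5.7,-8.4],0]]}}

```text
t: 4.28
tool_pos: [0.5942, 0.1455, 0.366]
orientation: [-3.123, 0.305, -0.005]
force: [3.8, 9.9, 2.5]
opening: 0.0094
```

>>> {"op": "apply_moves", "data": {"deltas": [[5,[0,6.3,-8],0],[5,[0,6.8,-7.6],0],[5,[0,7.3,-7.1],0],[5,[0,7.8,-6.5],0],[5,[0,8.2,-6],0]]}}

```text
t: 4.9
tool_pos: [0.587, 0.1105, 0.4027]
orientation: [-3.122, 0.304, -0.006]
force: [-0.4, 12.6, 10.6]
opening: 0.0094
```

>>> {"op": "apply_moves", "data": {"deltas": [[5,[0,8.6,-5.4],0],[5,[0,9,-4.8],0],[5,[0,9.3,-4.1],0],[5,[0,9.6,-3.5],0],[5,[0,0,0],0]]}}

```text
t: 5.52
tool_pos: [0.5795, 0.0729, 0.4204]
orientation: [-3.125, 0.307, -0.004]
force: [-5.4, 4.0, 12.6]
opening: 0.0093
```

>>> {"op": "apply_moves", "data": {"deltas": [[5,[0,0,0],0],[5,[0,0,0],0],[5,[0,0,0],0],[5,[0,0,0],0],[5,[0,0,0],0]]}}

```text
t: 6.15
tool_pos: [0.5796, 0.0733, 0.4203]
orientation: [-3.125, 0.306, -0.005]
force: [-4.7, 4.0, 12.4]
opening: 0.0096
```

```bash
python3 - <<'E'
from h import *
to([.598,.166,.318])
t=viewer.read_camera('top');s=viewer.read_camera('scene')
z=lambda im,x,y,w,h,k:cv2.resize(im[y:y+h,x:x+w],None,fx=k,fy=k,interpolation=cv2.INTER_CUBIC)
a=z(t,260,145,120,90,3.3);b=z(s,240,165,120,90,3.3)
cv2.imwrite('pics/d1.png',np.clip(np.hstack([a,b])*1.4,0,255).astype(np.uint8))
E
```

```text
t 6.15 pos [0.5796 0.0733 0.4203] op 0.009590921198842124 F [-4.7487  4.0277 12.4175] z [ 0.003   0.0011 -1.    ]
tool x [ 0.981  -0.1942] shift mm [ -0.2151 -94.3789 102.4912]
```

View pics/d1.png

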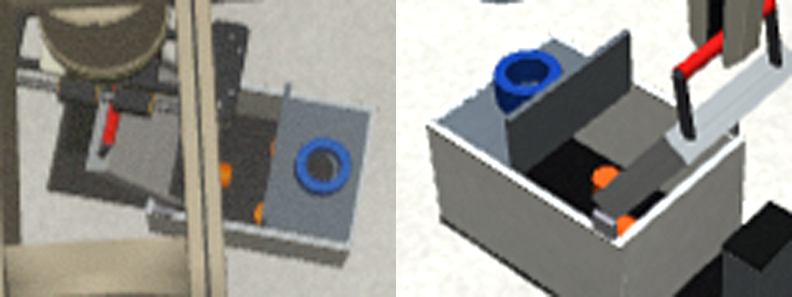

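All three tablets are on the chamber floor, at about (224,175), (273,148) and (262,213) in the left view. The tray stands at about 0.97 rad. I'll release the bar and go to the probe.

>>> {"op": "apply_moves", "data": {"deltas": [[36,[0,0,0],0],[36,[0,0,0],0],[36,[0,0,-20],0],[50,[0,0,-40],0],[65,[-15.8,-49,0],0]]}}

```text
t: 6.88
tool_pos: [0.5747, 0.1217, 0.4831]
orientation: [-3.125, 0.315, -0.012]
force: [0.5, 0.6, -0.0]
opening: 0.0516
```

>>> {"op": "apply_moves", "data": {"deltas": [[65,[-15.8,-49.5,0],0],[65,[-15.8,-49.5,0],0],[65,[-15.8,-49.5,0],0],[65,[-15.8,-49.5,0],0],[65,[-15.8,-49.5,0],0]]}}

```text
t: 7.5
tool_pos: [0.5441, 0.3835, 0.4789]
orientation: [-3.126, 0.308, -0.002]
force: [0.8, 0.5, -0.3]
opening: 0.065
```

>>> {"op": "apply_moves", "data": {"deltas": [[65,[0,0,0],0],[65,[0,0,0],0]]}}

```text
t: 7.75
tool_pos: [0.5445, 0.3818, 0.478]
orientation: [3.126, -0.307, 0.001]
force: [-0.5, 0.4, 0.0]
opening: 0.0654
```

```bash
python3 - <<'E'
from h import *
to([.5445,.382,.349],-101.2)
w=viewer.read_camera('wrist');c=viewer.get_calibration('wrist');cv2.imwrite('pics/w2.png',w)
for n,X in dict(tip=[.5445,.382,.21],stand=[.5445,.382,.05],bar=[.5796,.0733,.246]).items():print(n,pj(c,X),pj(c,np.array(X)+[.01,0,0]))
E
```

```text
t 7.75 pos [0.5445 0.3818 0.478 ] op 0.06536622767344825 F [-0.4892  0.4145  0.0432] z [ 0.0005 -0.0003 -1.    ]
tool x [ 0.9809 -0.1945] shift mm [ -0.1139  -0.2515 129.039 ]
yaw -0.00029706940369433237
tip [316.1034 211.2724] [313.9002 200.81  ]
stand [316.4238 177.443 ] [315.0469 170.6692]
bar [743.6505  96.2483] [746.7275  80.9401]
```

View pics/w2.png

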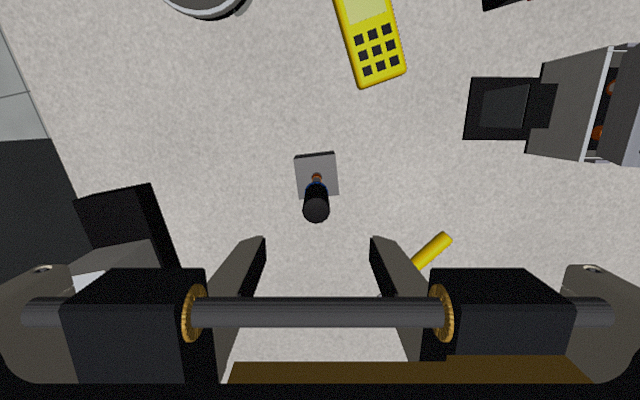

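The grip top is at (316, 209) and the prediction was (316, 211), so it is centred. I'll descend and grip.

>>> {"op": "apply_moves", "data": {"deltas": [[65,[0.5,0,40],0],[65,[0,0,40],0],[65,[0,0,30],0],[65,[0,0,19],0],[65,[0,0,0],0]], "grip_force": 30}}

```text
t: 8.43
tool_pos: [0.545, 0.3807, 0.3471]
orientation: [3.125, -0.309, -0.003]
force: [-0.2, -0.2, 0.8]
opening: 0.0655
```

>>> {"op": "apply_moves", "data": {"deltas": [[15,[0,0,0],0],[15,[0,0,0],0],[15,[0,0,0],0],[15,[0,0,0],0],[15,[0,0,0],0]]}}

```text
t: 9.05
tool_pos: [0.5449, 0.382, 0.3487]
orientation: [-3.126, 0.307, -0.001]
force: [0.2, 0.8, 2.1]
opening: 0.0253
```

```bash
python3 - <<'E'
from h import *
to([.5445,.382,.349],-101.2)
E
```

```text
t 9.05 pos [0.5449 0.382  0.3487] op 0.025324660562235892 F [0.2157 0.7922 2.0514] z [ 0.0005  0.0006 -1.    ]
tool x [ 0.9808 -0.1948] shift mm [-0.4406  0.055  -0.3454]
yaw -0.000618283766533099
```

>>> {"op": "apply_moves", "data": {"deltas": [[15,[0,0,-20],0],[15,[0,0,-40],0],[15,[0,0,-40],0],[15,[0,0,-40],0],[15,[0,0,-40],0]], "grip_force": 45}}

```text
t: 9.68
tool_pos: [0.5445, 0.3814, 0.5312]
orientation: [-3.126, 0.308, -0.001]
force: [1.9, 0.2, -1.2]
opening: 0.0253
```

>>> {"op": "apply_moves", "data": {"deltas": [[15,[-6,20,0],0],[15,[-12,40,0],0],[15,[-12,40,0],0],[15,[-12,40,0],0],[15,[-12,40,0],0]]}}

```text
t: 10.3
tool_pos: [0.4557, 0.2144, 0.5298]
orientation: [3.126, -0.308, 0.002]
force: [0.2, 0.5, -0.9]
opening: 0.0255
```

>>> {"op": "apply_moves", "data": {"deltas": [[15,[-12,40,0],0],[15,[-11,32,0],0],[15,[8,40,0],0],[15,[8,40,0],0],[15,[8,40,0],0]]}}

```text
t: 10.92
tool_pos: [0.4196, 0.026, 0.5299]
orientation: [3.126, -0.307, 0.002]
force: [0.5, -0.5, -0.6]
opening: 0.0258
```

>>> {"op": "apply_moves", "data": {"deltas": [[15,[8,40,0],0],[15,[8,40,0],0],[15,[8,40,0],0],[15,[0,0,0],0],[15,[0,0,0],0]]}}

```text
t: 11.55
tool_pos: [0.4202, -0.0949, 0.5292]
orientation: [-3.126, 0.309, -0.001]
force: [-0.3, 0.6, -0.2]
opening: 0.0252
```

```bash
python3 - <<'E'
from h import *
to([.5435,-.0951,.5287],-101.2)
w=viewer.read_camera('wrist');cv2.imwrite('pics/w3.png',w);c=viewer.get_calibration('wrist')
s=robot.read_state();p=np.array(s['tool_pos']);R=Ro.from_rotvec(s['orientation']).as_matrix()
for n,d in dict(tip=.3487,band=.2837,griplow=.2087).items():print(n,pj(c,p+R@[0,0,d]),pj(c,p+R@[.005,0,d]))
print('guide',pj(c,[.5435,-.0951,.125]))
E
```

```text
t 11.55 pos [ 0.4202 -0.0949  0.5292] op 0.02523334500843082 F [-0.2545  0.6377 -0.1626] z [ 0.0006  0.0001 -1.    ]
tool x [ 0.9807 -0.1957] shift mm [120.9194 -23.9036   0.6064]
yaw -0.0014745364129128274
tip [317.0205 189.8426] [317.0189 185.6689]
band [317.0246 205.7026] [317.0227 200.6568]
griplow [317.0326 236.1408] [317.03   229.5011]
guide [298.1793  84.5949]
```

View pics/w3.png

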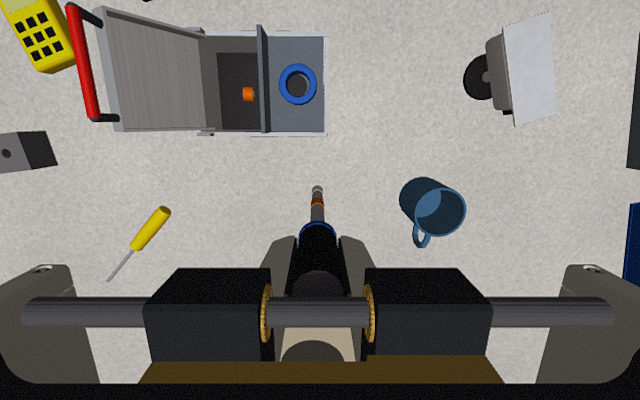

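The tip is at (317, 188) where (317, 190) was predicted, and the guide is at (298, 84), on its prediction. The probe hangs straight. I'll move over the guide.

>>> {"op": "apply_moves", "data": {"deltas": [[15,[20,-4,0],0],[15,[35,-7,0],0],[15,[35,-7,0],0],[15,[21,-4,0],0],[15,[10,-2,0],0]]}}

```text
t: 12.22
tool_pos: [0.5448, -0.0938, 0.5281]
orientation: [-3.127, 0.304, 0.001]
force: [-0.4, 0.2, -1.3]
opening: 0.0253
```

>>> {"op": "apply_moves", "data": {"deltas": [[15,[0,0,10],0],[15,[0,0,10],0],[15,[0,0,0],0],[15,[0,0,0],0]]}}

```text
t: 12.72
tool_pos: [0.5435, -0.0952, 0.5085]
orientation: [3.126, -0.308, 0.0]
force: [0.0, 0.0, -1.5]
opening: 0.0257
```

```bash
python3 - <<'E'
from h import *
to([.5435,-.0951,.5087],-101.2)
s=robot.read_state();p=np.array(s['tool_pos']);R=Ro.from_rotvec(s['orientation']).as_matrix()
ims=[]
for n,k in(('wrist',4),('scene',7)):
    im=viewer.read_camera(n);c=viewer.get_calibration(n);cv2.imwrite(f'pics/{n}4.png',im)
    tip=pj(c,p+R@[0,0,.3487]);g=pj(c,[.5435,-.0951,.125]);gg=(tip+g)/2
    w,h=(98,140) if k==4 else (56,80)
    x0,y0=int(gg[0]-w/2),int(gg[1]-h/2);
    print(n,'org',x0,y0,k,'tip',(tip-[x0,y0]+.5)*k-.5,'guide',(g-[x0,y0]+.5)*k-.5,'tip+5x,+5y',[(pj(c,p+R@np.array(d))-tip)*k for d in([.005,0,.3487],[0,.005,.3487])])
    ims.append(cv2.resize(im[y0:y0+h,x0:x0+w],None,fx=k,fy=k,interpolation=cv2.INTER_CUBIC))
h=min(i.shape[0] for i in ims)
cv2.imwrite('pics/e4.png',np.clip(np.hstack([i[:h] for i in ims])*1.4,0,255).astype(np.uint8))
E
```

```text
t 12.72 pos [ 0.5435 -0.0952  0.5085] op 0.025661143883784016 F [ 0.0278  0.0396 -1.5144] z [ 0.0002 -0.0001 -1.    ]
tool x [ 0.9808 -0.1952] shift mm [-0.0127 -0.1197 -0.1531]
yaw -0.0010196743599595326
wrist org 267 116 4 tip [201.4677 297.6302] guide [201.0478 272.7046] tip+5x,+5y [array([ -0.0069, -16.6764]), array([17.0567, -0.0061])]
scene org 250 140 7 tip [199.7116 242.2806] guide [208.1756 325.0472] tip+5x,+5y [array([-10.9588,   7.7206]), array([-11.2834,  -6.2761])]
```

View pics/e4.png

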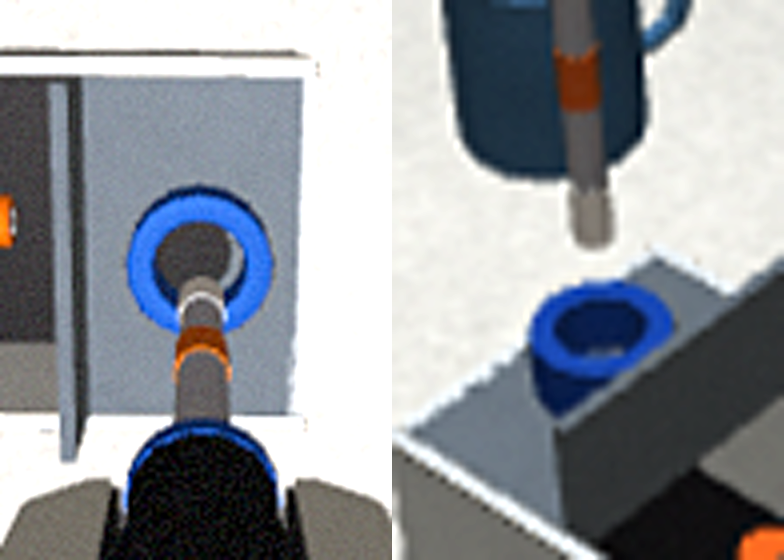

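```bash
cat > fit.py <<'E'
from h import *
from scipy.optimize import least_squares
s=robot.read_state();p=np.array(s['tool_pos']);R=Ro.from_rotvec(s['orientation']).as_matrix()
c=viewer.get_calibration('wrist');A=c['R']@R;b=c['t']+c['R']@p   # cam<-tool
def wc(p,rv):
    Rw=Ro.from_rotvec(rv).as_matrix();d=dict(c);d['R']=A@Rw.T;d['t']=b-d['R']@p;return d
T=viewer.get_calibration('top')
V=[('top0',T,(340,180,375,215)),('w1',wc(np.array([.5973,.1654,.4039]),[3.126,-.306,-.002]),(560,170,636,240)),
   ('w3',wc(np.array([.4202,-.0949,.5292]),[-3.126,.309,-.001]),(270,55,325,115))]
a=np.linspace(0,2*np.pi,90)
def sil(cal,x,y):
    return np.array([pj(cal,[x+.024*np.cos(t),y+.024*np.sin(t),z]) for z in(.1,.125) for t in a])
for n,cal,(x0,y0,x1,y1) in V:
    im=cv2.imread(f'pics/{n}.png')[y0:y1,x0:x1].astype(int)
    m=((im[...,0]-im[...,2])>40).astype(np.uint8)
    _,_,_,_=0,0,0,0
    k,l,st,_=cv2.connectedComponentsWithStats(m);j=1+st[1:,4].argmax()
    hull=cv2.convexHull(np.argwhere(l==j)[:,::-1].astype(np.float32));M=cv2.moments(hull)
    o=np.array([M['m10'],M['m01']])/M['m00']+[x0,y0]
    def f(v):
        M=cv2.moments(cv2.convexHull(sil(cal,*v).astype(np.float32)));return np.array([M['m10'],M['m01']])/M['m00']-o
    r=least_squares(f,[.5435,-.0951],diff_step=1e-3);print(n,'guide',r.x,'area obs/model',cv2.contourArea(hull),cv2.contourArea(cv2.convexHull(sil(cal,*r.x).astype(np.float32))))
E
python3 fit.py
python3 - <<'E'
from h import *
# current relative view: white/orange band centroid in scene & wrist
s=robot.read_state();p=np.array(s['tool_pos']);R=Ro.from_rotvec(s['orientation']).as_matrix()
for n,(x0,y0,x1,y1) in(('wrist',(300,185,335,220)),('scene',(265,140,285,160))):
    im=cv2.imread(f'pics/{n}4.png')[y0:y1,x0:x1].astype(int);c=viewer.get_calibration(n)
    m=(im[...,2]-im[...,0]>45);yy,xx=np.nonzero(m)
    print(n,'orange px',m.sum(),xx.min()+x0,xx.max()+x0,yy.min()+y0,yy.max()+y0,'mid band axis pred',pj(c,p+R@[0,0,.2837]))
E
```

```text
top0 guide [ 0.5461 -0.0957] area obs/model 197.0 254.9028871357441
w1 guide [ 0.541  -0.1042] area obs/model 1828.5 3061.16961589735
w3 guide [ 0.545  -0.0946] area obs/model 1213.0 1306.2289157196647
wrist orange px 90 310 324 198 211 mid band axis pred [316.9975 205.6962]
scene orange px 41 273 278 147 155 mid band axis pred [275.6708 150.4712]
```

Measurements agree that the guide lies about 2 mm further along tool x. The probe itself matches its predicted position in both views. I'll correct and lower partway.

>>> {"op": "apply_moves", "data": {"deltas": [[15,[2.3,-0.4,0],0],[15,[0,0,0],0],[15,[0,0,10],0],[15,[0,0,15],0],[15,[0,0,15],0]]}}

```text
t: 13.45
tool_pos: [0.5461, -0.0952, 0.4666]
orientation: [-3.126, 0.308, 0.002]
force: [0.3, 0.2, -1.6]
opening: 0.0256
```

>>> {"op": "apply_moves", "data": {"deltas": [[15,[0,0,15],0],[15,[0,0,15],0],[15,[0,0,15],0],[15,[0,0,10],0],[15,[0,0,4.8],0]]}}

```text
t: 14.08
tool_pos: [0.5462, -0.0952, 0.4077]
orientation: [-3.126, 0.308, 0.001]
force: [-0.1, 1.0, -0.1]
opening: 0.0254
```

>>> {"op": "apply_moves", "data": {"deltas": [[15,[0,0,0],0],[15,[0,0,0],0],[15,[0,0,0],0],[15,[0,0,0],0]]}}

```text
t: 14.58
tool_pos: [0.5463, -0.0952, 0.4089]
orientation: [3.126, -0.308, 0.001]
force: [-0.3, 0.5, -1.3]
opening: 0.0252
```

```bash
python3 - <<'E'
from h import *
to([.5457,-.0952,.4087],-101.2)
s=robot.read_state();p=np.array(s['tool_pos']);R=Ro.from_rotvec(s['orientation']).as_matrix()
ims=[]
for n,k in(('wrist',5),('scene',8)):
    im=viewer.read_camera(n);c=viewer.get_calibration(n);cv2.imwrite(f'pics/{n}5.png',im)
    b=pj(c,p+R@[0,0,.2837]);w,h=(78,100) if k==5 else (49,62)
    x0,y0=int(b[0]-w/2),int(b[1]-h/2)
    print(n,'org',x0,y0,'axis@rim',(b-[x0,y0]+.5)*k-.5,'5mm x,y,z',[np.round((pj(c,p+R@(np.array(d)+[0,0,.2837]))-b)*k,1) for d in np.eye(3)*.005])
    ims.append(cv2.resize(im[y0:y0+h,x0:x0+w],None,fx=k,fy=k,interpolation=cv2.INTER_CUBIC))
h=min(i.shape[0] for i in ims)
cv2.imwrite('pics/e5.png',np.clip(np.hstack([i[:h] for i in ims])*1.4,0,255).astype(np.uint8))
E
```

```text
t 14.57 pos [ 0.5463 -0.0952  0.4089] op 0.025207015110897936 F [-0.3045  0.5474 -1.3459] z [ 0.0005 -0.0001 -1.    ]
tool x [ 0.9808 -0.1949] shift mm [-0.6032  0.0823  0.1937]
yaw -0.0006894505677577927
wrist org 278 155 axis@rim [197.0124 255.372 ] 5mm x,y,z [array([ -0. , -25.2]), array([26.2, -0. ]), array([-0. , -7.4])]
scene org 254 155 axis@rim [199.8175 256.8577] 5mm x,y,z [array([-12.2,   8.9]), array([-12.6,  -7.3]), array([ 1.3, 13.2])]
```

View pics/e5.png

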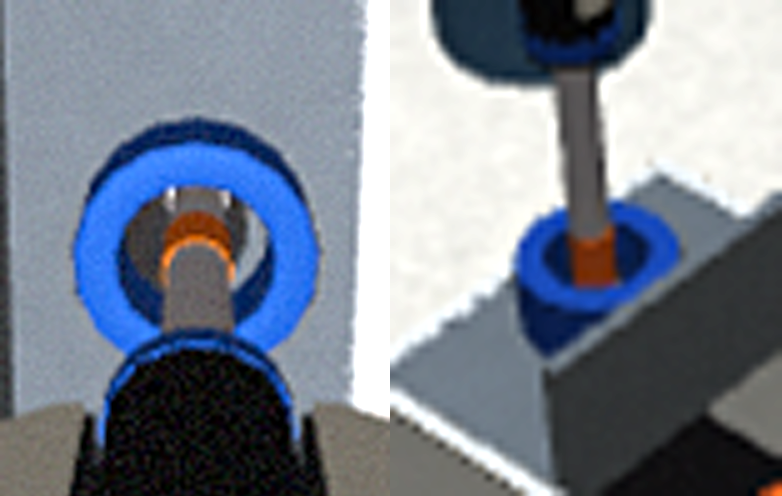

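The band sits at the rim and the rod is inside the hole with clear space all round: ring centre about (196, 261), rod axis about (197, 256) in the wrist view. I'll make a final 1 mm centring trim, then settle and recheck.

>>> {"op": "apply_moves", "data": {"deltas": [[15,[-0.5,-0.2,0],0],[15,[-0.5,-0.2,0.1],0],[15,[0,0,0],0],[15,[0,0,0],0],[15,[0,0,0],0]]}}

```text
t: 15.3
tool_pos: [0.5453, -0.0946, 0.4085]
orientation: [3.126, -0.308, 0.0]
force: [0.2, -0.0, -1.3]
opening: 0.0253
```

```bash
python3 - <<'E'
from h import *
from plant import order
to([.5454,-.0948,.4087],-101.2); s=robot.read_state(); print(np.abs(s['dq']).max(),s['wrist_torque'])
print(order.close_job())
E
```

```text
t 15.3 pos [ 0.5453 -0.0946  0.4085] op 0.025273428215589106 F [ 0.2152 -0.0437 -1.3283] z [ 0. -0. -1.]
tool x [ 0.9808 -0.1949] shift mm [ 0.0931  0.1628 -0.2449]
yaw -0.0006782344510414218
0.001613709784942736 [ 0.0456 -0.0229  0.0029]
the job is handed in; nothing more can be done
None
```

I tipped the tray, lowered the probe into the guide and handed the job in at 15.3 s, still holding the probe there.

- **Tablets:** I lifted the red bar to about 0.97 rad. A top-view picture then showed all three tablets on the chamber floor. The tray was left tipped up.
- **Carrying the probe:** I took it round the near side of the raised tray and lowered it upright through the guide. I saw no sign of contact: side forces on the way down read 1 N or less.
- **Final position:** The band is level with the rim to within about 0.3 mm of where I aimed, going by the arm's position reading. The arm was still, and the only load was about 1.3 N downward, which is the probe's own weight.
- **Centring:** The cameras disagreed by 1 to 2 mm on where the guide's centre is. I averaged them and made a last trim of about 1 mm, and did not take another picture afterwards. The rod has 9 mm of clearance all round.

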